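Stow a glass vacuum capacitor in its deep case well

TASK

Take the copper-ended glass capacitor out of the red parts tray, lay it in the groove of the small green cradle and let go of it; then take it again the other way, by its two copper ends (the well is too narrow for fingers beside the glass), and lower it gently, without letting it drop, to the floor of the empty well of the yellow case. Let go of it there, lying flat along the well, and leave everything else where it is.

Things in the scene. Friction and masses are not known exactly. Their poses are not given: they have to be found in the camera images.
- capacitor: The capacitor to stow: clear glass barrel, 44 mm in diameter and 44 mm long, and at each end a flat copper cap 32 mm in diameter, 10 mm long; 64 mm over all, about 0.16 kg. Origin at its centre; x is its long axis, lying level. It starts in one of the two pockets of the tray with its axis along the tray's y.
- tray: Red open tray fixed to the bench, 158 (x) x 164 (y) x 34 mm high, walls and floor 4 mm; origin under its centre, z up. Two pockets, each 150 (x) x 76 (y) mm, centred at y = -40 and +40 mm. Two rails along y, 7 mm high, 5 mm wide, 33 mm apart, keep a round thing on the floor at x = 0, its centre 26 mm above the bench. Fingers fit beside it in x, not at its ends.
- cradle: Green cradle fixed to the bench: block 44 (x) x 60 (y) x 20 mm high with two rails along x on its top, 7 mm high, 5 mm wide, 40 mm long, 33 mm apart, which hold the glass barrel lying along x while both copper ends overhang freely. Origin under its centre.
- seat (a point): Where the capacitor's centre lies when it rests in the cradle: 42 mm above the bench; x along the groove, z up.
- case: Yellow open case fixed to the bench, 172 (x) x 134 (y) x 70 mm high, walls, divider and floor 6 mm; origin under its centre, z up. Two wells, each 160 (x) x 58 (y) mm, 64 mm deep, centred at y = -32 mm (empty) and +32 mm (occupied). On each floor two felt rails along x, 5 mm high and wide, 34 mm apart; a capacitor lies between them.
- well (a point): Centre of the floor of the empty well; x along the well, z up. The rim is 64 mm above it; the stowed capacitor's centre is 22 mm above it.
- stored_capacitor: A second capacitor exactly like the first, already in the other well of the case; leave it. Origin at its centre, x its axis.
- blue_can: Blue can capacitor, 44 mm in diameter, 61 mm long, in the tray's other pocket; leave it. Origin near its centre, x its axis.
- amber_spool: Amber wire spool standing on the bench, 64 mm in diameter, 53 mm high; leave it. Origin under its centre.
- white_spool: White wire spool of the same size; leave it. Origin under its centre.
- screwdriver: Screwdriver, 160 mm long, lying on the bench; leave it. Lies along its x.
There are look-alikes about, which are no part of the job. What is meant by the cradle is not brown or grey, and is the larger of those in its own colour.

How it is judged:
By the outcome, as a careful person would: the job done as asked, in the order asked, and still so for the second after the job is handed in, with the robot touching nothing.
It also fails if it takes over 64 s, if anything falls off the work surface, if the arm or the gripper's body presses on something with over 40 N, if the wrist force passes 120 N, or if a joint passes its speed limit or range.

ROBOT

A 6-joint arm with a two-finger parallel gripper is mounted at the origin on the work surface. World frame = base frame: x ahead of the robot, y to its left, z up, the work surface at z = 0. Lengths are in m, angles in degrees, forces in N, time in s.
With the tool pointing down it reaches from about 0.3 to 0.85 m from the base axis. Payload 5.4 kg.
Tool frame: the origin (TCP) lies midway between the tips of the shut fingers; the grasp point (between the pads) lies 19 mm behind it; z points along the fingers, y is the line along which they close (so a half turn about z gives the same grasp; the last joint's range is limited). The gripper opens to 85 mm and grips with 20 to 120 N. Pads are 22 mm wide; open, the fingers measure 114 mm over their backs; the gripper's body (76 mm by 85 mm) begins 54 mm behind the grasp point. The pads swing forward as they close: fully open they stand 13 mm farther back than shut.
Start: joints at [63.764, 9.076, 91.501, -0, 79.423, -12.038], TCP at [0.141, 0.557, 0.231] pointing down, gripper open.
Joint ranges: [-166.64, 166.64], [-54.1, 131.32], [10.49, 154.53], [-73.88, 253.88], [9.74, 151.15], [-171.62, 171.62]. Speed limits (degrees/s): [147.25, 147.25, 180, 180, 180, 180].

INTERFACE

Orientations are given as a 3x3 rotation matrix whose columns are the frame's x, y, z axes.
In Python, from rig import sensors, snapshot, camera_params, order gives the robot as it stands.
- The arm moves only by the tool send_rows, never from a script. Its argument "commands" is a list of rows, each an object of numbers: "hand": the opening, from 0 (shut) to 1 (fully open); "x", "y", "z": the shift along the world's x, y, z each as a share of 100 mm, from -1 to 1; "spin": the turn about the world's z as a share of 30 degrees, from -1 to 1. In form: [{"hand": .., "x": .., "y": .., "z": .., "spin": ..}, ...]. A call has 1 to 12 rows; each row is the pose to reach, as a shift and turn from the pose commanded when the call began; what a row does not reach only later rows make up. A row lasts 1/12 s, in which the tool goes at most 41.7 mm and 7.16 degrees, less where a joint would pass 70% of its speed; a pose out of reach is approached as far as the arm can. A call with a number of a shift or a turn outside -1 to 1 is refused whole. A call with a gripper value outside its range is refused whole. The fingers move at their own pace and stop on an object; the grip force is fixed at half the most. Time passes only in rows, so rows that repeat a pose let the fingers close. It gives the time, the measured TCP pose, the force, the opening and the grip force at its end, in the units of the state.
- sensors.state(): the state, without advancing time (a new reading comes with each control period).
- snapshot(name): name is "scene" or "top" or "wrist"; returns (picture, depth): 420x560x3 uint8, red, green, blue; 420x560 float32, m along the optical axis (not along the pixel's ray), 0 where there is no reading.
- camera_params(name): a dict with "fx", "fy", "cx", "cy" (pixels), "R" (3x3) and "t" (3): a world point X has camera coordinates R X + t. Camera axes: x right, y down, z forward; pixel columns grow to the right and rows downward; lengths in m; the calibration is good to about 2 mm. A picture is of the moment at which its call begins: read the wrist's pose just before it. camera_params takes no time and is no camera call; for the wrist camera it gives the pose at the moment of the call.
- order.close_job(): hands the job in; it is judged then, once.
The state is a dict: "clock": time; "q": joint angles; "joint_vel": joint speeds; "joint_efforts": joint torques, N m; "eef_pos": TCP position; "tcp_rot": TCP orientation; "force": force on the tool from outside, world axes, zero at the start; "torque": the same for the moment, N m; "grip_width": finger opening in m; "grip_force": force on a finger pad.
Only numpy, scipy, OpenCV 4.12 (cv2) and the standard library are available. Lean on these libraries where they do the work, as an engineer would, in place of code of your own. Each camera call takes 0.05 s, during which the arm holds its last target. There are 200 camera calls.

## Working session

There is one attempt and no reset: what is moved stays moved. The work goes in short steps, Python scripts to look and compute and a tool call to move; the robot and the scene stay as the last step left them, time stands still between calls to the robot, and variables do not carry over. Pictures are saved under pics/ and viewed, at most 10 in all, crops included, and the job is handed in when it is done.

Besides the shell and the picture viewer there is one more tool, called after "Request:" as name([rows], argument=value, ...), one row to a line, values as JSON. send_rows: Moves the arm, as the interface text tells. Shift numbers are shares of 100 mm and turn numbers shares of 30 degrees, none past 1 either way. Its arguments: {"type":"object","properties":{"commands":{"type":"array"}},"required":["commands"]}

```bash
mkdir -p pics; ls; python3 - <<'E'
from rig import sensors,snapshot,camera_params
import cv2,numpy as np
for n in("scene","top"):
    p,d=snapshot(n); cv2.imwrite(f"pics/{n}0.png",p[:,:,::-1]); np.savez(f"{n}0.npz",p=p,d=d,**camera_params(n))
s=sensors.state(); print(s["clock"],s["eef_pos"],np.round(s["tcp_rot"],3),s["grip_width"])
E
```

```text
pics
0.1 [0.14080075 0.55693196 0.23041997] [[-0.969  0.245 -0.001]
 [ 0.245  0.969 -0.002]
 [ 0.    -0.002 -1.   ]] 0.08546995768007623
```

View pics/top0.png

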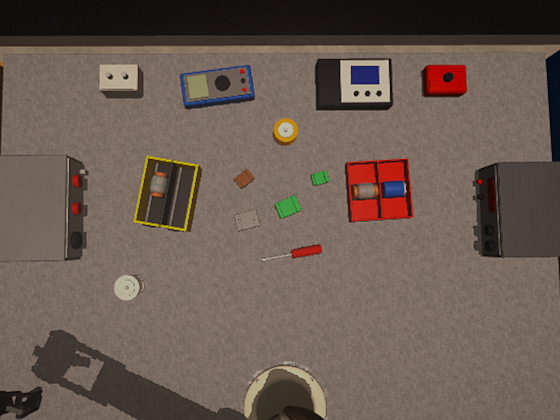

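View pics/scene0.png

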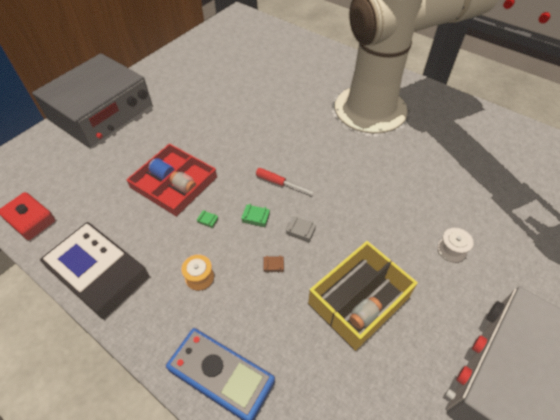

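The top view has world +x upward and +y to the left. The red tray is at about (379,190), with the glass capacitor in its left pocket (365,191). The larger green cradle is at (288,206). The yellow case is at (167,193), and its right well at (181,195) is empty.

```bash
cat > h.py <<'E'
import numpy as np,cv2
def world(f):
    d=f["d"].astype(float); v,u=np.indices(d.shape)
    c=np.stack([(u-f["cx"])/f["fx"]*d,(v-f["cy"])/f["fy"]*d,d],-1)
    return (c-f["t"])@f["R"]   # R^T(c-t)
def rect(P):
    r=cv2.minAreaRect((P[:,:2]*1000).astype(np.float32)); return np.round(r[0],1),np.round(r[1],1),round(r[2],1)
E
python3 - <<'E'
from h import *
f=dict(np.load("top0.npz")); W=world(f); hsv=cv2.cvtColor(f["p"],cv2.COLOR_RGB2HSV)
H,S,V=[hsv[...,i].astype(int) for i in range(3)]
print("fx",f["fx"],"t",-f["R"].T@f["t"])
def box(u0,v0,u1,v1):
    m=np.zeros(H.shape,bool); m[v0:v1,u0:u1]=1; return m
def rep(n,m,zl,zh):
    k=m&(W[...,2]>zl)&(W[...,2]<zh); P=W[k]; print(n,len(P),rect(P),"z",np.round(np.percentile(P[:,2],[5,50,95]),4), "mean",P[:,:2].mean(0).round(4))
red=((H<6)|(H>174))&(S>150)
rep("tray rim",box(335,150,425,230)&red,.028,.045)
rep("tray all",box(335,150,425,230)&red,-.01,.045)
g=(H>45)&(H<80)&(S>100)
rep("cradle",box(270,190,305,222)&g,.010,.04)
rep("cradle hi",box(270,190,305,222)&g,.0235,.04)
y=(H>22)&(H<35)&(S>120)
rep("case rim",box(125,145,210,240)&y,.06,.08)
b=box(352,178,380,205)&~red
rep("cap",b,.02,.07)
rep("cap hi",b,.042,.07)
rep("stored",box(145,165,172,205)&~y,.02,.06)
E
```

```text
fx 445.40947103330865 t [0.42224548 0.049508   1.19408372]
tray rim 508 (array([ 560. , -259.2]), array([157.4, 164.3]), 3.0) z [0.0289 0.0338 0.0377] mean [ 0.5615 -0.2582]
tray all 2840 (array([ 564. , -263.1]), array([164.8, 172.7]), 2.8) z [0.0008 0.0057 0.0354] mean [ 0.562  -0.2628]
cradle 361 (array([519.1, -16.2]), array([42.6, 59.1]), 22.2) z [0.0173 0.0214 0.0289] mean [ 0.519  -0.0159]
cradle hi 84 (array([518.2, -17.6]), array([39.8, 55.9]), 22.0) z [0.0237 0.0262 0.0307] mean [ 0.5182 -0.0165]
case rim 497 (array([553.8, 293.6]), array([134.6, 172. ]), 79.3) z [0.0669 0.0708 0.0744] mean [0.552  0.2937]
cap 367 (array([ 560.3, -223.4]), array([61.7, 69.8]), 1.8) z [0.0304 0.0417 0.0485] mean [ 0.5563 -0.2187]
cap hi 178 (array([ 556.8, -220.9]), array([34.3, 57.4]), 12.9) z [0.0426 0.0459 0.0494] mean [ 0.5573 -0.2208]
stored 559 (array([578.3, 318.7]), array([ 66.6, 101.5]), 79.8) z [0.026  0.0442 0.0549] mean [0.5789 0.322 ]
```

Request:
send_rows([
  {"hand": 1,"x": 0.5,"y": -1,"z": 0,"spin": -0.3},
  {"hand": 1,"x": 0.5,"y": -1,"z": 0,"spin": -0.3},
  {"hand": 1,"x": 0.5,"y": -1,"z": 0,"spin": -0.3},
])

```text
clock: 0.35
eef_pos: [0.1914, 0.455, 0.2303]
tcp_rot: [[-0.919, 0.395, -0.001], [0.395, 0.919, -0.002], [-0.0, -0.003, -1.0]]
force: [0.9, -0.2, 0.9]
grip_width: 0.0852
grip_force: 0.0
```

Request:
send_rows([
  {"hand": 1,"x": 0.5,"y": -1,"z": 0,"spin": -0.3},
  {"hand": 1,"x": 0.5,"y": -1,"z": 0,"spin": -0.3},
  {"hand": 1,"x": 0.5,"y": -1,"z": 0,"spin": -0.3},
])

```text
clock: 0.6
eef_pos: [0.2415, 0.3548, 0.2307]
tcp_rot: [[-0.845, 0.535, -0.0], [0.535, 0.845, -0.001], [-0.001, -0.001, -1.0]]
force: [-0.5, 0.2, -0.7]
grip_width: 0.0852
grip_force: 0.0
```

Request:
send_rows([
  {"hand": 1,"x": 0.5,"y": -1,"z": 0,"spin": -0.3},
  {"hand": 1,"x": 0.5,"y": -1,"z": 0,"spin": -0.3},
  {"hand": 1,"x": 0.5,"y": -1,"z": 0,"spin": -0.3},
])

```text
clock: 0.85
eef_pos: [0.2916, 0.2549, 0.2309]
tcp_rot: [[-0.751, 0.661, 0.0], [0.661, 0.751, -0.001], [-0.001, -0.001, -1.0]]
force: [1.2, 0.6, -0.0]
grip_width: 0.0852
grip_force: 0.0
```

Request:
send_rows([
  {"hand": 1,"x": 0.5,"y": -1,"z": 0,"spin": -0.3},
  {"hand": 1,"x": 0.5,"y": -1,"z": 0,"spin": -0.3},
  {"hand": 1,"x": 0.5,"y": -1,"z": 0,"spin": -0.3},
])

```text
clock: 1.1
eef_pos: [0.3417, 0.1547, 0.2312]
tcp_rot: [[-0.638, 0.77, 0.001], [0.77, 0.638, -0.001], [-0.001, -0.0, -1.0]]
force: [-0.9, -0.1, -0.8]
grip_width: 0.0855
grip_force: 0.0
```

Request:
send_rows([
  {"hand": 1,"x": 0.5,"y": -1,"z": 0,"spin": -0.3},
  {"hand": 1,"x": 0.5,"y": -1,"z": 0,"spin": -0.3},
  {"hand": 1,"x": 0.5,"y": -1,"z": 0,"spin": -0.3},
])

```text
clock: 1.35
eef_pos: [0.3917, 0.0545, 0.2312]
tcp_rot: [[-0.509, 0.861, 0.0], [0.861, 0.509, -0.001], [-0.001, -0.0, -1.0]]
force: [0.9, 0.8, 0.4]
grip_width: 0.0855
grip_force: 0.0
```

Request:
send_rows([
  {"hand": 1,"x": 0.5,"y": -1,"z": 0,"spin": -0.3},
  {"hand": 1,"x": 0.5,"y": -1,"z": 0,"spin": -0.3},
  {"hand": 1,"x": 0.5,"y": -1,"z": 0,"spin": -0.3},
])

```text
clock: 1.6
eef_pos: [0.4417, -0.0457, 0.2311]
tcp_rot: [[-0.368, 0.93, 0.0], [0.93, 0.368, -0.001], [-0.001, -0.0, -1.0]]
force: [0.4, 1.3, 0.7]
grip_width: 0.0853
grip_force: 0.0
```

Request:
send_rows([
  {"hand": 1,"x": 0.5,"y": -1,"z": 0,"spin": -0.3},
  {"hand": 1,"x": 0.5,"y": -1,"z": 0,"spin": -0.3},
  {"hand": 1,"x": 0.5,"y": -1,"z": 0,"spin": -0.3},
  {"hand": 1,"x": 0.5,"y": -1,"z": 0,"spin": -0.3},
  {"hand": 1,"x": 0.5,"y": -1,"z": 0,"spin": -0.3},
])

```text
clock: 2.02
eef_pos: [0.4909, -0.1436, 0.2305]
tcp_rot: [[-0.219, 0.976, -0.001], [0.976, 0.219, 0.001], [0.001, -0.001, -1.0]]
force: [0.5, 1.0, -0.1]
grip_width: 0.0853
grip_force: 0.0
```

Request:
send_rows([
  {"hand": 1,"x": 0.67,"y": -0.76,"z": 0,"spin": -0.32},
  {"hand": 1,"x": 0.67,"y": -0.76,"z": 0,"spin": -0.32},
  {"hand": 1,"x": 0.67,"y": -0.76,"z": 0,"spin": -0.32},
  {"hand": 1,"x": 0.67,"y": -0.76,"z": 0,"spin": -0.32},
  {"hand": 1,"x": 0.67,"y": -0.76,"z": 0,"spin": -0.32},
])

```text
clock: 2.43
eef_pos: [0.5578, -0.2177, 0.2307]
tcp_rot: [[-0.056, 0.998, -0.001], [0.998, 0.056, 0.001], [0.001, -0.001, -1.0]]
force: [-0.1, 0.8, -0.1]
grip_width: 0.0853
grip_force: 0.0
```

```bash
python3 - <<'E'
from rig import sensors,snapshot,camera_params
import cv2,numpy as np
from h import *
s=sensors.state(); c=camera_params("wrist"); p,d=snapshot("wrist"); cv2.imwrite("pics/w1.png",p[:,:,::-1]); f=dict(p=p,d=d,**c); np.savez("w1.npz",**f)
W=world(f); print(s["eef_pos"],s["tcp_rot"][:2], -c["R"].T@c["t"], d[210,280],W[210,280])
hsv=cv2.cvtColor(p,cv2.COLOR_RGB2HSV); H,S=hsv[...,0],hsv[...,1]
red=((H<6)|(H>174))&(S>150)
k=red&(W[...,2]>.028)&(W[...,2]<.042); print("rim",rect(W[k]),k.sum())
near=(np.abs(W[...,0]-.558)<.05)&(np.abs(W[...,1]+.219)<.036)&(W[...,2]>.03)&(W[...,2]<.06)
print(rect(W[near]),np.percentile(W[near],[2,50,98],axis=0).round(4))
top=near&(W[...,2]>.044); print(rect(W[top]),np.percentile(W[top],[2,50,98],axis=0).round(4))
E
```

```text
[ 0.55783379 -0.21770555  0.23073484] [[-0.05641201  0.99840677 -0.00126417]
 [ 0.99840672  0.05641357  0.00123621]] [ 0.55471323 -0.14308347  0.37376511] 0.34238318 [ 0.55992411 -0.23926098  0.0451958 ]
rim (array([ 642.7, -238.9]), array([319.3, 589.9]), 65.3) 3120
(array([ 559. , -218.2]), array([ 53.8, 110.1]), 29.2) [[ 0.5406 -0.2502  0.0311]
 [ 0.56   -0.2167  0.0423]
 [ 0.5798 -0.1885  0.0483]]
(array([ 559.5, -219.7]), array([41.5, 28.6]), 88.9) [[ 0.5479 -0.2389  0.0441]
 [ 0.5599 -0.2188  0.0465]
 [ 0.5717 -0.2008  0.0486]]
```

View pics/w1.png

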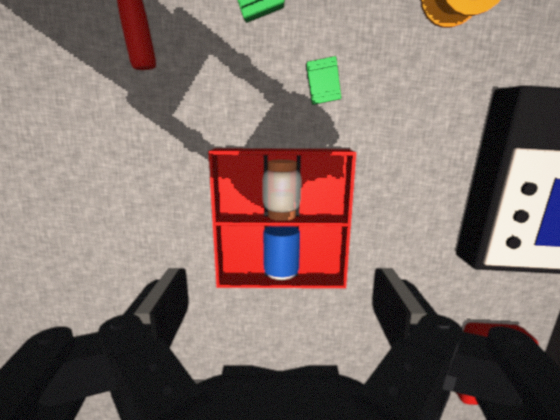

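The wrist view shows the capacitor upright in the picture at (282,188), with its barrel centre at (0.5595, -0.2195). The top of the glass is at 48 mm, as it should be. Going down and gripping.

Request:
send_rows([
  {"hand": 1,"x": 0.01,"y": -0.015,"z": -1,"spin": 0},
  {"hand": 1,"x": 0.01,"y": -0.015,"z": -1,"spin": 0},
  {"hand": 1,"x": 0.01,"y": -0.015,"z": -1,"spin": 0},
  {"hand": 1,"x": 0.01,"y": -0.015,"z": -1,"spin": 0},
])

```text
clock: 2.82
eef_pos: [0.555, -0.2162, 0.1257]
tcp_rot: [[-0.057, 0.998, -0.009], [0.998, 0.057, 0.006], [0.007, -0.009, -1.0]]
force: [-0.5, 0.0, -0.5]
grip_width: 0.0854
grip_force: 0.0
```

Request:
send_rows([
  {"hand": 1,"x": 0,"y": 0,"z": -0.3,"spin": 0},
  {"hand": 1,"x": 0,"y": 0,"z": -0.6,"spin": 0},
  {"hand": 1,"x": 0,"y": 0,"z": -0.85,"spin": 0},
  {"hand": 1,"x": 0,"y": 0,"z": -1,"spin": 0},
  {"hand": 1,"x": 0,"y": 0,"z": -1,"spin": 0},
])

```text
clock: 3.23
eef_pos: [0.5572, -0.218, 0.0295]
tcp_rot: [[-0.057, 0.998, -0.004], [0.998, 0.057, 0.003], [0.003, -0.004, -1.0]]
force: [-0.4, 1.3, -0.4]
grip_width: 0.0856
grip_force: 0.0
```

Request:
send_rows([
  {"hand": 1,"x": 0,"y": 0,"z": -0.1,"spin": 0},
  {"hand": 1,"x": 0,"y": 0,"z": -0.2,"spin": 0},
  {"hand": 1,"x": 0,"y": 0,"z": -0.23,"spin": 0},
  {"hand": 1,"x": 0,"y": 0,"z": -0.23,"spin": 0},
  {"hand": 1,"x": 0,"y": 0,"z": -0.23,"spin": 0},
])

```text
clock: 3.65
eef_pos: [0.5594, -0.2203, 0.0089]
tcp_rot: [[-0.056, 0.998, 0.001], [0.998, 0.056, -0.0], [-0.0, 0.001, -1.0]]
force: [0.2, -0.4, -0.2]
grip_width: 0.0858
grip_force: 0.0
```

Request:
send_rows([
  {"hand": 0.6,"x": 0,"y": 0,"z": 0,"spin": 0},
  {"hand": 0.5,"x": 0,"y": 0,"z": 0,"spin": 0},
  {"hand": 0.3,"x": 0,"y": 0,"z": 0,"spin": 0},
  {"hand": 0.3,"x": 0,"y": 0,"z": 0,"spin": 0},
  {"hand": 0.3,"x": 0,"y": 0,"z": 0,"spin": 0},
  {"hand": 0.3,"x": 0,"y": 0,"z": 0,"spin": 0},
  {"hand": 0.3,"x": 0,"y": 0,"z": 0,"spin": 0},
  {"hand": 0.3,"x": 0,"y": 0,"z": 0,"spin": 0},
  {"hand": 0.3,"x": 0,"y": 0,"z": 0,"spin": 0},
  {"hand": 0.3,"x": 0,"y": 0,"z": 0,"spin": 0},
])

```text
clock: 4.48
eef_pos: [0.5595, -0.2204, 0.009]
tcp_rot: [[-0.056, 0.998, 0.001], [0.998, 0.056, -0.001], [-0.001, 0.001, -1.0]]
force: [-1.9, 0.4, 6.1]
grip_width: 0.0421
grip_force: 61.2
```

Width reads 42.1 mm and the vertical force is +6 N, which suggests the pads are slightly above the axis. Opening and taking it 4 mm lower.

Request:
send_rows([
  {"hand": 0.75,"x": 0,"y": 0,"z": 0,"spin": 0},
  {"hand": 0.75,"x": 0,"y": 0,"z": 0,"spin": 0},
  {"hand": 0.75,"x": 0,"y": 0,"z": 0,"spin": 0},
  {"hand": 0.75,"x": 0,"y": 0.01,"z": -0.04,"spin": 0},
  {"hand": 0.75,"x": 0,"y": 0.01,"z": -0.04,"spin": 0},
  {"hand": 0.75,"x": 0,"y": 0.01,"z": -0.04,"spin": 0},
])

```text
clock: 4.98
eef_pos: [0.5586, -0.2187, 0.0036]
tcp_rot: [[-0.056, 0.998, -0.001], [0.998, 0.056, 0.001], [0.001, -0.001, -1.0]]
force: [-0.1, -0.2, 0.4]
grip_width: 0.0638
grip_force: 0.0
```

Request:
send_rows([
  {"hand": 0.5,"x": 0,"y": 0,"z": 0,"spin": 0},
  {"hand": 0.3,"x": 0,"y": 0,"z": 0,"spin": 0},
  {"hand": 0.3,"x": 0,"y": 0,"z": 0,"spin": 0},
  {"hand": 0.3,"x": 0,"y": 0,"z": 0,"spin": 0},
  {"hand": 0.3,"x": 0,"y": 0,"z": 0,"spin": 0},
  {"hand": 0.3,"x": 0,"y": 0,"z": 0,"spin": 0},
  {"hand": 0.3,"x": 0,"y": 0,"z": 0,"spin": 0},
  {"hand": 0.3,"x": 0,"y": 0,"z": 0,"spin": 0},
])

```text
clock: 5.65
eef_pos: [0.5593, -0.2193, 0.0046]
tcp_rot: [[-0.056, 0.998, 0.001], [0.998, 0.056, -0.0], [-0.0, 0.001, -1.0]]
force: [-0.0, -0.9, 1.8]
grip_width: 0.0426
grip_force: 61.2
```

Request:
send_rows([
  {"hand": 0.3,"x": 0,"y": 0,"z": 0.15,"spin": 0},
  {"hand": 0.3,"x": 0,"y": 0,"z": 0.4,"spin": 0},
  {"hand": 0.3,"x": 0,"y": 0,"z": 0.7,"spin": 0},
  {"hand": 0.3,"x": 0,"y": 0,"z": 1,"spin": 0},
  {"hand": 0.3,"x": 0,"y": 0,"z": 1,"spin": 0},
])

```text
clock: 6.07
eef_pos: [0.5623, -0.2211, 0.1107]
tcp_rot: [[-0.056, 0.998, 0.008], [0.998, 0.056, -0.006], [-0.006, 0.008, -1.0]]
force: [1.7, -0.5, -0.4]
grip_width: 0.0425
grip_force: 64.4
```

Request:
send_rows([
  {"hand": 0.3,"x": -0.13,"y": 0.68,"z": 0,"spin": -0.79},
  {"hand": 0.3,"x": -0.13,"y": 0.68,"z": 0,"spin": -0.79},
  {"hand": 0.3,"x": -0.13,"y": 0.68,"z": 0,"spin": -0.79},
  {"hand": 0.3,"x": -0.13,"y": 0.68,"z": 0,"spin": -0.79},
  {"hand": 0.3,"x": -0.13,"y": 0.68,"z": 0,"spin": -0.79},
])

```text
clock: 6.48
eef_pos: [0.545, -0.1501, 0.103]
tcp_rot: [[0.35, 0.937, -0.002], [0.937, -0.35, 0.001], [0.0, -0.003, -1.0]]
force: [0.1, -0.1, -1.7]
grip_width: 0.0423
grip_force: 64.3
```

Request:
send_rows([
  {"hand": 0.3,"x": -0.13,"y": 0.68,"z": 0,"spin": -0.79},
  {"hand": 0.3,"x": -0.13,"y": 0.68,"z": 0,"spin": -0.79},
  {"hand": 0.3,"x": -0.13,"y": 0.68,"z": 0,"spin": -0.79},
  {"hand": 0.3,"x": -0.13,"y": 0.68,"z": 0,"spin": -0.79},
  {"hand": 0.3,"x": -0.13,"y": 0.68,"z": 0,"spin": -0.79},
])

```text
clock: 6.9
eef_pos: [0.5324, -0.0827, 0.1035]
tcp_rot: [[0.696, 0.718, -0.001], [0.718, -0.696, 0.0], [-0.001, -0.001, -1.0]]
force: [-0.5, 0.4, -1.8]
grip_width: 0.0424
grip_force: 64.4
```

Request:
send_rows([
  {"hand": 0.3,"x": -0.14,"y": 0.67,"z": 0,"spin": -0.79},
  {"hand": 0.3,"x": -0.14,"y": 0.67,"z": 0,"spin": -0.79},
  {"hand": 0.3,"x": -0.14,"y": 0.67,"z": 0,"spin": -0.79},
  {"hand": 0.3,"x": -0.14,"y": 0.67,"z": 0,"spin": -0.79},
  {"hand": 0.3,"x": -0.14,"y": 0.67,"z": 0,"spin": -0.79},
  {"hand": 0.3,"x": -0.14,"y": 0.67,"z": 0,"spin": -0.79},
  {"hand": 0.3,"x": -0.14,"y": 0.67,"z": 0,"spin": -0.79},
])

```text
clock: 7.48
eef_pos: [0.519, -0.0166, 0.1041]
tcp_rot: [[0.926, 0.378, -0.0], [0.378, -0.926, 0.0], [-0.0, -0.0, -1.0]]
force: [-0.3, 0.6, -1.5]
grip_width: 0.0426
grip_force: 64.4
```

```bash
python3 - <<'E'
from rig import sensors,snapshot,camera_params
import cv2,numpy as np
from h import *
s=sensors.state(); c=camera_params("wrist"); p,d=snapshot("wrist"); cv2.imwrite("pics/w2.png",p[:,:,::-1]); f=dict(p=p,d=d,**c); np.savez("w2.npz",**f)
W=world(f); R=np.array(s["tcp_rot"]); print(s["eef_pos"],R,s["grip_width"],s["force"])
hsv=cv2.cvtColor(p,cv2.COLOR_RGB2HSV); H,S=hsv[...,0],hsv[...,1]
g=(H>45)&(H<80)&(S>100)&(np.hypot(W[...,0]-.519,W[...,1]+.016)<.05)
for a,b in((.012,.04),(.0165,.0225),(.024,.032)):
    k=g&(W[...,2]>a)&(W[...,2]<b); print("cradle",rect(W[k]),k.sum())
# held part in tool frame
L=(W-s["eef_pos"])@R
k=(np.abs(L[...,0])<.045)&(np.abs(L[...,1])<.02)&(L[...,2]>-.06)&(L[...,2]<.02)&(d>0)
print(k.sum(),np.percentile(L[k],[1,50,99],axis=0).round(4))
for lo in np.arange(-.04,.04,.005):
    q=k&(L[...,0]>=lo)&(L[...,0]<lo+.005)
    if q.sum()>5: print(round(lo,3),q.sum(),L[q][:,2].min().round(4),np.median(L[q][:,2]).round(4))
E
```

```text
[ 0.51902873 -0.0165681   0.10409994] [[ 9.25918169e-01  3.77723963e-01 -3.88941284e-04]
 [ 3.77724011e-01 -9.25918230e-01  5.38632044e-05]
 [-3.39782402e-04 -1.96785381e-04 -9.99999923e-01]] 0.042552868101094515 [-0.31001245  0.57181957 -1.52398755]
cradle (array([525.8, -14.4]), array([36.1, 59.4]), 21.9) 2888
cradle (array([525.6, -14.4]), array([36.1, 59.3]), 22.2) 2334
cradle (array([529.3, -12.5]), array([24., 43.]), 21.5) 455
12673 [[-0.0221 -0.0192 -0.044 ]
 [ 0.0119 -0.0001 -0.038 ]
 [ 0.031   0.019  -0.0129]]
-0.035 7 -0.0273 -0.026
-0.03 81 -0.0362 -0.0309
-0.025 69 -0.041 -0.0371
-0.02 527 -0.0434 -0.0407
-0.015 840 -0.0443 -0.0414
-0.01 1007 -0.0451 -0.0415
-0.005 1059 -0.0449 -0.0416
-0.0 1084 -0.0446 -0.0416
0.005 1132 -0.0449 -0.0415
0.01 1381 -0.0594 -0.0407
0.015 1836 -0.0434 -0.0376
0.02 1055 -0.041 -0.0355
0.025 1003 -0.0389 -0.0355
0.03 1592 -0.0389 -0.0251
```

View pics/w2.png

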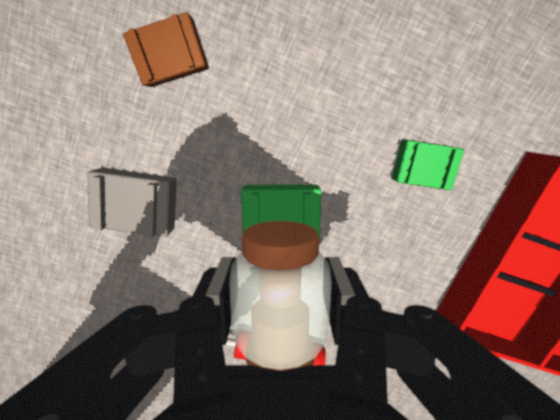

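The capacitor is held level. Its end is at (281,243), its barrel is centred on the TCP and its axis is 22 mm above the TCP. The green cradle, seen at (281,205) just beyond it, lines up. Lowering to the seat (TCP z of about 20 mm).

Request:
send_rows([
  {"hand": 0.3,"x": 0.01,"y": 0.005,"z": -0.2,"spin": 0},
  {"hand": 0.3,"x": 0.01,"y": 0.005,"z": -0.4,"spin": 0},
  {"hand": 0.3,"x": 0.01,"y": 0.005,"z": -0.55,"spin": 0},
  {"hand": 0.3,"x": 0.01,"y": 0.005,"z": -0.68,"spin": 0},
  {"hand": 0.3,"x": 0.01,"y": 0.005,"z": -0.75,"spin": 0},
  {"hand": 0.3,"x": 0.01,"y": 0.005,"z": -0.78,"spin": 0},
  {"hand": 0.3,"x": 0.01,"y": 0.005,"z": -0.8,"spin": 0},
  {"hand": 0.3,"x": 0.01,"y": 0.005,"z": -0.81,"spin": 0},
  {"hand": 0.3,"x": 0.01,"y": 0.005,"z": -0.81,"spin": 0},
  {"hand": 0.3,"x": 0.01,"y": 0.005,"z": -0.81,"spin": 0},
])

```text
clock: 8.37
eef_pos: [0.5194, -0.0157, 0.0249]
tcp_rot: [[0.926, 0.377, -0.003], [0.377, -0.926, -0.0], [-0.002, -0.001, -1.0]]
force: [-9.4, 1.4, 11.0]
grip_width: 0.0427
grip_force: 74.0
```

Request:
send_rows([
  {"hand": 0.3,"x": 0,"y": 0,"z": -0.01,"spin": 0},
  {"hand": 0.3,"x": 0,"y": 0,"z": -0.02,"spin": 0},
  {"hand": 0.3,"x": 0,"y": 0,"z": -0.02,"spin": 0},
  {"hand": 0.3,"x": 0,"y": 0,"z": -0.02,"spin": 0},
])

```text
clock: 8.7
eef_pos: [0.5197, -0.0158, 0.0244]
tcp_rot: [[0.926, 0.377, -0.003], [0.377, -0.926, -0.0], [-0.003, -0.001, -1.0]]
force: [-14.3, 1.8, 23.6]
grip_width: 0.0422
grip_force: 82.4
```

Contact came about 4 mm early. Checking the rail geometry from the earlier pictures before pressing further.

```bash
python3 - <<'E'
from rig import sensors,snapshot,camera_params
import cv2,numpy as np
from h import *
s=sensors.state(); print(np.round(s["torque"],2),np.round(s["force"],1))
a=np.radians(22.1); B=np.array([[np.cos(a),-np.sin(a)],[np.sin(a),np.cos(a)]])
f=dict(np.load("w2.npz")); W=world(f)
L=(W[...,:2]-[.520,-.016])@B
k=(L[...,0]>8)&0 if 0 else (L[...,0]>.010)&(L[...,0]<.0215)&(np.abs(L[...,1])<.031)&(W[...,2]<.035)&(W[...,2]>.01)
for y in np.arange(-.032,.032,.002):
    q=k&(L[...,1]>=y)&(L[...,1]<y+.002)
    if q.sum()>3: print(round(y*1000),q.sum(),(np.percentile(W[q][:,2],[10,50,90])*1000).round(1))
c=camera_params("wrist"); p,d=snapshot("wrist"); f=dict(p=p,d=d,**c); W=world(f)
L=(W-s["eef_pos"])@np.array(s["tcp_rot"])
for lo in np.arange(-.04,.04,.005):
    q=(np.abs(L[...,1])<.004)&(L[...,0]>=lo)&(L[...,0]<lo+.005)&(L[...,2]>-.05)
    if q.sum()>5: print("cap",round(lo,3),q.sum(),(W[q][:,2].max()*1000).round(1),(np.median(W[q][:,2])*1000).round(1))
im=cv2.resize(p[150:400,150:410],None,fx=2.2,fy=2.2); cv2.imwrite("pics/w3.png",im[:,:,::-1])
E
```

```text
[-0.11  2.35 -0.27] [-14.3   1.8  23.6]
-30 37 [18.9 19.8 20.5]
-28 39 [19.4 20.1 21. ]
-26 42 [19.4 20.3 20.8]
-24 30 [19.3 20.4 21. ]
-22 43 [26.2 27.4 28.2]
-20 42 [26.4 27.2 28.2]
-18 58 [20.2 25.  27.5]
-16 32 [19.6 20.1 20.7]
-14 42 [19.6 20.3 21.3]
-12 45 [19.7 20.4 21. ]
-10 43 [19.7 20.5 21.2]
-8 32 [19.4 20.4 20.8]
-6 45 [18.7 20.1 20.9]
-4 44 [19.2 20.2 21.2]
-2 31 [19.1 20.  21. ]
0 45 [19.4 20.  20.8]
2 45 [19.6 20.3 20.8]
4 32 [19.2 20.5 21.3]
6 44 [19.4 20.  20.9]
8 44 [19.6 20.5 21.5]
10 41 [19.5 20.3 21.2]
12 35 [19.5 20.1 20.7]
14 45 [19.5 20.3 21. ]
16 52 [21.3 26.7 28.1]
18 51 [25.2 27.  27.9]
20 36 [25.1 27.3 28.1]
22 44 [19.3 20.2 20.9]
24 37 [19.7 20.3 21. ]
26 39 [19.6 20.6 21.2]
28 32 [19.  20.1 20.8]
cap -0.025 22 65.5 61.9
cap -0.02 151 68.1 66.7
cap -0.015 194 68.7 67.6
cap -0.01 226 69.3 67.8
cap -0.005 238 68.9 67.7
cap -0.0 245 69.2 67.8
cap 0.005 261 69.3 67.7
cap 0.01 306 69.5 67.2
cap 0.015 394 68.1 65.1
cap 0.02 416 64.0 61.1
cap 0.025 407 63.6 61.0
cap 0.03 662 62.6 46.5
cap 0.035 137 1.8 0.2
```

View pics/w3.png

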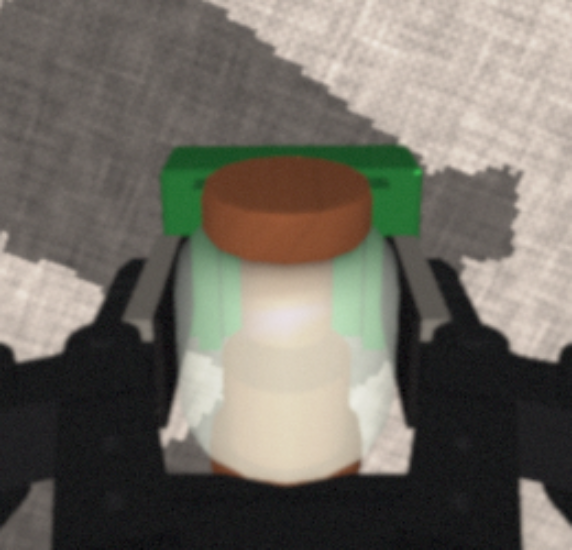

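The fingertips are standing on the cradle rails (rail outer faces about ±21.5 mm), so the glass hangs about 4 mm above its seat but already between the rails. Easing off the press, then opening so that it settles into the groove.

Request:
send_rows([
  {"hand": 0.3,"x": 0,"y": 0,"z": 0.02,"spin": 0},
  {"hand": 0.3,"x": 0,"y": 0,"z": 0.025,"spin": 0},
  {"hand": 0.3,"x": 0,"y": 0,"z": 0.025,"spin": 0},
  {"hand": 0.3,"x": 0,"y": 0,"z": 0.025,"spin": 0},
])

```text
clock: 9.08
eef_pos: [0.5211, -0.0161, 0.0244]
tcp_rot: [[0.926, 0.376, 0.002], [0.376, -0.926, -0.001], [0.002, 0.002, -1.0]]
force: [0.5, -1.5, -0.5]
grip_width: 0.0428
grip_force: 64.7
```

Request:
send_rows([
  {"hand": 0.5,"x": 0,"y": 0,"z": 0,"spin": 0},
  {"hand": 0.52,"x": 0,"y": 0,"z": 0,"spin": 0},
  {"hand": 0.54,"x": 0,"y": 0,"z": 0,"spin": 0},
  {"hand": 0.56,"x": 0,"y": 0,"z": 0,"spin": 0},
  {"hand": 0.6,"x": 0,"y": 0,"z": 0,"spin": 0},
  {"hand": 0.8,"x": 0,"y": 0,"z": 0,"spin": 0},
  {"hand": 1,"x": 0,"y": 0,"z": 0,"spin": 0},
  {"hand": 1,"x": 0,"y": 0,"z": 0,"spin": 0},
  {"hand": 1,"x": 0,"y": 0,"z": 0,"spin": 0},
  {"hand": 1,"x": 0,"y": 0,"z": 0,"spin": 0},
])

```text
clock: 9.92
eef_pos: [0.52, -0.0155, 0.0238]
tcp_rot: [[0.927, 0.376, -0.0], [0.376, -0.927, 0.0], [0.0, -0.0, -1.0]]
force: [0.8, 0.1, -0.3]
grip_width: 0.085
grip_force: 0.0
```

Request:
send_rows([
  {"hand": 1,"x": 0,"y": 0,"z": 0.2,"spin": 0},
  {"hand": 1,"x": 0,"y": 0,"z": 0.5,"spin": 0},
  {"hand": 1,"x": 0,"y": 0,"z": 0.8,"spin": 0},
  {"hand": 1,"x": 0,"y": 0,"z": 1,"spin": 0},
  {"hand": 1,"x": 0,"y": 0,"z": 1,"spin": 0},
])

```text
clock: 10.33
eef_pos: [0.5235, -0.0164, 0.1291]
tcp_rot: [[0.926, 0.376, 0.009], [0.376, -0.926, -0.002], [0.008, 0.006, -1.0]]
force: [0.5, 0.3, 0.5]
grip_width: 0.0856
grip_force: 0.0
```

Request:
send_rows([
  {"hand": 1,"x": 0,"y": 0,"z": 0.2,"spin": 1},
  {"hand": 1,"x": 0,"y": 0,"z": 0.2,"spin": 1},
  {"hand": 1,"x": 0,"y": 0,"z": 0.2,"spin": 1},
  {"hand": 1,"x": 0,"y": 0,"z": 0.2,"spin": 1},
  {"hand": 1,"x": 0,"y": 0,"z": 0.2,"spin": 1},
])

```text
clock: 10.75
eef_pos: [0.5195, -0.0155, 0.1429]
tcp_rot: [[0.611, 0.791, -0.001], [0.791, -0.611, 0.0], [-0.001, -0.001, -1.0]]
force: [0.5, 0.5, 0.6]
grip_width: 0.0853
grip_force: 0.0
```

Request:
send_rows([
  {"hand": 1,"x": 0,"y": 0,"z": 0,"spin": 1},
  {"hand": 1,"x": 0,"y": 0,"z": 0,"spin": 1},
  {"hand": 1,"x": 0,"y": 0,"z": 0,"spin": 1},
  {"hand": 1,"x": 0,"y": 0,"z": 0,"spin": 1},
  {"hand": 1,"x": 0,"y": 0,"z": 0,"spin": 1},
])

```text
clock: 11.17
eef_pos: [0.5196, -0.0155, 0.143]
tcp_rot: [[0.136, 0.991, -0.001], [0.991, -0.136, 0.0], [0.0, -0.001, -1.0]]
force: [-0.6, 0.2, -0.6]
grip_width: 0.0854
grip_force: 0.0
```

Request:
send_rows([
  {"hand": 1,"x": 0,"y": 0,"z": 0,"spin": 1},
  {"hand": 1,"x": 0,"y": 0,"z": 0,"spin": 1},
  {"hand": 1,"x": 0,"y": 0,"z": 0,"spin": 1},
  {"hand": 1,"x": 0,"y": 0,"z": 0,"spin": 1},
  {"hand": 1,"x": 0,"y": 0,"z": 0,"spin": 1},
  {"hand": 1,"x": 0,"y": 0,"z": 0,"spin": 1},
  {"hand": 1,"x": 0,"y": 0,"z": 0,"spin": 1},
])

```text
clock: 11.75
eef_pos: [0.5199, -0.0156, 0.1435]
tcp_rot: [[-0.372, 0.928, -0.0], [0.928, 0.372, 0.0], [0.0, -0.0, -1.0]]
force: [0.6, 1.0, 0.3]
grip_width: 0.0852
grip_force: 0.0
```

```bash
python3 - <<'E'
from rig import sensors,snapshot,camera_params
import cv2,numpy as np
from h import *
s=sensors.state(); c=camera_params("wrist"); p,d=snapshot("wrist"); cv2.imwrite("pics/w4.png",p[:,:,::-1]); f=dict(p=p,d=d,**c); np.savez("w4.npz",**f)
W=world(f); R=np.array(s["tcp_rot"]); print(s["eef_pos"],R.round(3).tolist(),s["grip_width"],s["force"])
near=(np.hypot(W[...,0]-.52,W[...,1]+.016)<.05)
for a,b in((.045,.07),(.052,.07),(.032,.07)):
    k=near&(W[...,2]>a)&(W[...,2]<b); print(a,rect(W[k]),k.sum(),np.percentile(W[k][:,2],[50,98]).round(4))
a=np.radians(22.1); B=np.array([[np.cos(a),-np.sin(a)],[np.sin(a),np.cos(a)]])
L=(W[...,:2]-[.520,-.016])@B
for lo in np.arange(-.04,.04,.004):
    q=near&(abs(L[...,1])<.004)&(L[...,0]>=lo)&(L[...,0]<lo+.004)
    if q.sum()>3: print(round(lo,3),q.sum(),np.percentile(W[q][:,2],[10,50,90]).round(4))
hsv=cv2.cvtColor(p,cv2.COLOR_RGB2HSV); H,S=hsv[...,0],hsv[...,1]
g=(H>45)&(H<80)&(S>100)&near&(W[...,2]>.015)&(W[...,2]<.03); print("cradle",rect(W[g]))
E
```

```text
[ 0.51987811 -0.01556308  0.14350573] [[-0.372, 0.928, -0.0], [0.928, 0.372, 0.0], [0.0, -0.0, -1.0]] 0.0851914647077113 [0.6061139  0.96036709 0.29295981]
0.045 (array([518.9, -15.2]), array([63.9, 41.5]), 23.0) 3745 [0.0584 0.0643]
0.052 (array([519. , -15.6]), array([63.7, 39.2]), 22.1) 3308 [0.0593 0.0643]
0.032 (array([518.9, -15.2]), array([63.9, 41.6]), 22.9) 3892 [0.0581 0.0643]
-0.04 106 [0.2227 0.2241 0.2251]
-0.036 16 [0.0565 0.0577 0.2246]
-0.032 50 [0.0567 0.0576 0.0585]
-0.028 52 [0.0568 0.0576 0.0586]
-0.024 47 [0.0567 0.0591 0.0607]
-0.02 50 [0.061  0.0621 0.063 ]
-0.016 60 [0.0627 0.0634 0.0642]
-0.012 52 [0.0633 0.0637 0.0646]
-0.008 52 [0.0632 0.0637 0.0646]
-0.004 59 [0.0629 0.0638 0.0646]
-0.0 52 [0.063  0.0638 0.0645]
0.004 62 [0.063  0.0637 0.0648]
0.008 50 [0.0629 0.0636 0.0644]
0.012 48 [0.062  0.0627 0.0636]
0.016 49 [0.0601 0.0615 0.0627]
0.02 50 [0.056  0.0575 0.059 ]
0.024 56 [0.0568 0.0576 0.0585]
0.028 31 [0.0567 0.0574 0.0587]
0.036 112 [0.     0.2241 0.2249]
cradle (array([512.9,   4.5]), array([42.6, 17.4]), 20.5)
```

View pics/w4.png

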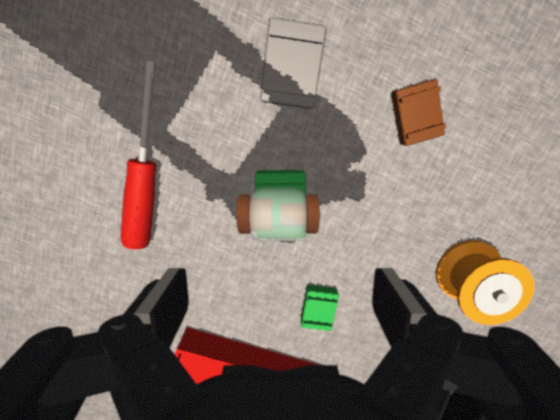

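The capacitor is seated in the cradle at (279,213): axis 42 mm high, centre (0.519, -0.0155), yaw 22°. The fingers are now lined up with its copper ends. Going down to grip them.

Request:
send_rows([
  {"hand": 1,"x": -0.01,"y": 0,"z": -0.3,"spin": 0},
  {"hand": 1,"x": -0.01,"y": 0,"z": -0.6,"spin": 0},
  {"hand": 1,"x": -0.01,"y": 0,"z": -0.7,"spin": 0},
  {"hand": 1,"x": -0.01,"y": 0,"z": -0.8,"spin": 0},
  {"hand": 1,"x": -0.01,"y": 0,"z": -0.9,"spin": 0},
  {"hand": 1,"x": -0.01,"y": 0,"z": -1,"spin": 0},
  {"hand": 1,"x": -0.01,"y": 0,"z": -1,"spin": 0},
  {"hand": 1,"x": -0.01,"y": 0,"z": -1,"spin": 0},
])

```text
clock: 12.47
eef_pos: [0.5192, -0.0156, 0.0439]
tcp_rot: [[-0.376, 0.927, 0.0], [0.927, 0.376, 0.0], [-0.0, 0.0, -1.0]]
force: [-0.5, -0.8, 0.1]
grip_width: 0.0856
grip_force: 0.0
```

Request:
send_rows([
  {"hand": 1,"x": 0,"y": 0,"z": -0.1,"spin": 0},
  {"hand": 1,"x": 0,"y": 0,"z": -0.2,"spin": 0},
  {"hand": 1,"x": 0,"y": 0,"z": -0.24,"spin": 0},
  {"hand": 1,"x": 0,"y": 0,"z": -0.24,"spin": 0},
  {"hand": 1,"x": 0,"y": 0,"z": -0.24,"spin": 0},
  {"hand": 1,"x": 0,"y": 0,"z": -0.24,"spin": 0},
])

```text
clock: 12.97
eef_pos: [0.5193, -0.0157, 0.02]
tcp_rot: [[-0.376, 0.927, 0.0], [0.927, 0.376, -0.0], [-0.0, 0.0, -1.0]]
force: [0.6, -1.0, -0.7]
grip_width: 0.0853
grip_force: 0.0
```

Request:
send_rows([
  {"hand": 0.8,"x": 0,"y": 0,"z": 0,"spin": 0},
  {"hand": 0.75,"x": 0,"y": 0,"z": 0,"spin": 0},
  {"hand": 0.7,"x": 0,"y": 0,"z": 0,"spin": 0},
  {"hand": 0.6,"x": 0,"y": 0,"z": 0,"spin": 0},
  {"hand": 0.5,"x": 0,"y": 0,"z": 0,"spin": 0},
  {"hand": 0.5,"x": 0,"y": 0,"z": 0,"spin": 0},
  {"hand": 0.5,"x": 0,"y": 0,"z": 0,"spin": 0},
  {"hand": 0.5,"x": 0,"y": 0,"z": 0,"spin": 0},
  {"hand": 0.5,"x": 0,"y": 0,"z": 0,"spin": 0},
])

```text
clock: 13.72
eef_pos: [0.5197, -0.0158, 0.0205]
tcp_rot: [[-0.376, 0.926, 0.001], [0.926, 0.376, -0.0], [-0.001, 0.001, -1.0]]
force: [-0.1, -0.5, 5.4]
grip_width: 0.063
grip_force: 66.1
```

Request:
send_rows([
  {"hand": 0.5,"x": 0,"y": 0,"z": 0.1,"spin": 0},
  {"hand": 0.5,"x": 0,"y": 0,"z": 0.3,"spin": 0},
  {"hand": 0.5,"x": 0,"y": 0,"z": 0.6,"spin": 0},
  {"hand": 0.5,"x": 0,"y": 0,"z": 0.9,"spin": 0},
  {"hand": 0.5,"x": 0,"y": 0,"z": 1,"spin": 0},
  {"hand": 0.5,"x": 0,"y": 0,"z": 1,"spin": 0},
])

```text
clock: 14.22
eef_pos: [0.5211, -0.0161, 0.1228]
tcp_rot: [[-0.376, 0.926, 0.006], [0.926, 0.376, -0.002], [-0.004, 0.005, -1.0]]
force: [0.7, 0.8, -1.1]
grip_width: 0.0633
grip_force: 66.4
```

Request:
send_rows([
  {"hand": 0.5,"x": 0.05,"y": 0.5,"z": 0.2,"spin": -0.2},
  {"hand": 0.5,"x": 0.09,"y": 0.93,"z": 0.3,"spin": -0.365},
  {"hand": 0.5,"x": 0.09,"y": 0.93,"z": 0.3,"spin": -0.365},
  {"hand": 0.5,"x": 0.09,"y": 0.93,"z": 0.3,"spin": -0.365},
])

```text
clock: 14.55
eef_pos: [0.5273, 0.0805, 0.1487]
tcp_rot: [[-0.197, 0.98, -0.001], [0.98, 0.197, 0.001], [0.001, -0.001, -1.0]]
force: [-0.7, -0.6, -1.8]
grip_width: 0.0632
grip_force: 66.7
```

Request:
send_rows([
  {"hand": 0.5,"x": 0.09,"y": 0.93,"z": 0,"spin": -0.365},
  {"hand": 0.5,"x": 0.09,"y": 0.93,"z": 0,"spin": -0.365},
  {"hand": 0.5,"x": 0.09,"y": 0.93,"z": 0,"spin": -0.365},
])

```text
clock: 14.8
eef_pos: [0.5356, 0.1733, 0.1472]
tcp_rot: [[-0.002, 1.0, -0.004], [1.0, 0.002, 0.001], [0.001, -0.004, -1.0]]
force: [-0.3, -0.3, -1.7]
grip_width: 0.063
grip_force: 66.7
```

Request:
send_rows([
  {"hand": 0.5,"x": 0.1,"y": 0.92,"z": 0,"spin": -0.365},
  {"hand": 0.5,"x": 0.1,"y": 0.92,"z": 0,"spin": -0.365},
  {"hand": 0.5,"x": 0.1,"y": 0.92,"z": 0,"spin": -0.365},
  {"hand": 0.5,"x": 0.1,"y": 0.92,"z": 0,"spin": -0.365},
  {"hand": 0.5,"x": 0.1,"y": 0.92,"z": 0,"spin": -0.365},
  {"hand": 0.5,"x": 0.1,"y": 0.92,"z": 0,"spin": -0.365},
])

```text
clock: 15.3
eef_pos: [0.5464, 0.2607, 0.1482]
tcp_rot: [[0.187, 0.982, -0.003], [0.982, -0.187, -0.001], [-0.002, -0.002, -1.0]]
force: [-0.1, 0.3, -1.3]
grip_width: 0.0634
grip_force: 66.7
```

```bash
python3 - <<'E'
from rig import sensors,snapshot,camera_params
import cv2,numpy as np
from h import *
s=sensors.state(); c=camera_params("wrist"); p,d=snapshot("wrist"); cv2.imwrite("pics/w5.png",p[:,:,::-1]); f=dict(p=p,d=d,**c); np.savez("w5.npz",**f)
W=world(f); R=np.array(s["tcp_rot"]); print(s["eef_pos"],R.round(3).tolist(),s["grip_width"],s["force"])
hsv=cv2.cvtColor(p,cv2.COLOR_RGB2HSV); H,S=hsv[...,0],hsv[...,1]
y=(H>22)&(H<35)&(S>120); k=y&(W[...,2]>.064)&(W[...,2]<.077)
print("rim",rect(W[k]),k.sum())
a=np.radians(-10.7); B=np.array([[np.cos(a),-np.sin(a)],[np.sin(a),np.cos(a)]])
L=(W[...,:2]-[.5538,.2936])@B*1000  # case frame, top-camera estimate
h,e=np.histogram(L[k][:,1],np.arange(-76,76,2)); print([(int(b),int(n)) for b,n in zip(e,h) if n>15])
h,e=np.histogram(L[k][:,0],np.arange(-96,96,2)); print([(int(b),int(n)) for b,n in zip(e,h) if n>15])
T=(W-s["eef_pos"])@R*1000
k=(abs(T[...,1])<30)&(abs(T[...,0])<24)&(T[...,2]>-60)&(T[...,2]<0)
print(np.percentile(T[k],[1,50,99],axis=0).round(1), rect(T[k]/1000))
E
```

```text
[0.5464169  0.26069974 0.14820729] [[0.187, 0.982, -0.003], [0.982, -0.187, -0.001], [-0.002, -0.002, -1.0]] 0.06341446150285994 [-0.11970685  0.25661288 -1.30083694]
rim (array([555.2, 294.9]), array([133.5, 172.8]), 79.3) 5928
[(-66, 84), (-64, 294), (-62, 301), (-60, 123), (-58, 41), (-56, 37), (-54, 39), (-52, 40), (-50, 43), (-48, 36), (-46, 41), (-44, 38), (-42, 44), (-40, 36), (-38, 45), (-36, 41), (-34, 43), (-32, 42), (-30, 40), (-28, 47), (-26, 42), (-24, 41), (-22, 47), (-20, 41), (-18, 45), (-16, 45), (-14, 39), (-12, 43), (-10, 47), (-8, 45), (-6, 39), (-4, 47), (-2, 44), (4, 20), (6, 24), (8, 26), (10, 24), (12, 24), (14, 25), (16, 23), (18, 25), (20, 45), (22, 43), (24, 56), (26, 53), (28, 51), (30, 57), (32, 54), (34, 50), (36, 51), (38, 54), (40, 50), (42, 53), (44, 53), (46, 58), (48, 61), (50, 53), (52, 49), (54, 55), (56, 62), (58, 55), (60, 54), (62, 908), (64, 883), (66, 787)]
[(-86, 32), (-84, 423), (-82, 467), (-80, 439), (-78, 52), (-76, 46), (-74, 48), (-72, 52), (-70, 46), (-68, 51), (-66, 48), (-64, 43), (-62, 45), (-60, 42), (-58, 48), (-56, 45), (-54, 42), (-52, 46), (-50, 44), (-48, 49), (-46, 45), (-44, 43), (-42, 51), (-40, 43), (-38, 37), (-36, 34), (-34, 29), (-32, 31), (-30, 31), (-28, 30), (-26, 33), (-24, 30), (-22, 31), (-20, 29), (-18, 31), (-16, 32), (-14, 34), (-12, 30), (-10, 30), (-8, 30), (-6, 30), (-4, 30), (-2, 30), (0, 30), (2, 29), (4, 31), (6, 35), (8, 30), (10, 30), (12, 29), (14, 31), (16, 29), (18, 30), (20, 31), (22, 30), (24, 27), (26, 32), (28, 29), (30, 31), (32, 30), (34, 28), (36, 32), (38, 38), (40, 48), (42, 49), (44, 45), (46, 47), (48, 42), (50, 44), (52, 38), (54, 46), (56, 41), (58, 39), (60, 52), (62, 42), (64, 46), (66, 49), (68, 47), (70, 47), (72, 46), (74, 46), (76, 50), (78, 49), (80, 216), (82, 538), (84, 518), (86, 249)]
[[-13.7 -29.3 -44.1]
 [  9.3   0.1 -37.4]
 [ 21.6  29.4 -17.2]] (array([ 2.9, -0. ]), array([38.9, 60. ]), 0.1)
```

View pics/w5.png

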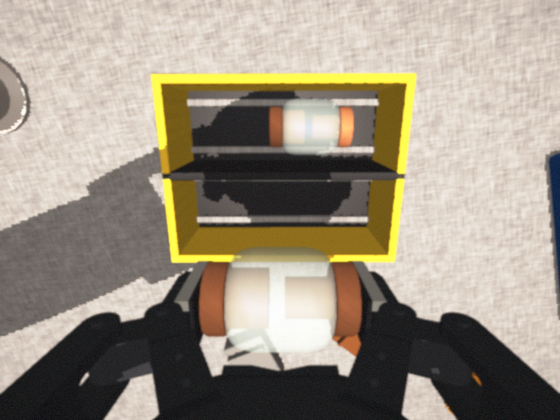

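The case rim spans (155–415, 75–262) in the picture and the empty well is its near row. Rim fits from the two cameras agree to about 1.5 mm, which puts the well centre at about (0.5486, 0.2628). The part is held level and centred. Descending to just above the rim and settling.

Request:
send_rows([
  {"hand": 0.5,"x": 0.01,"y": 0.005,"z": -0.3,"spin": 0},
  {"hand": 0.5,"x": 0.01,"y": 0.005,"z": -0.5,"spin": 0},
  {"hand": 0.5,"x": 0.01,"y": 0.005,"z": -0.65,"spin": 0},
  {"hand": 0.5,"x": 0.01,"y": 0.005,"z": -0.65,"spin": 0},
  {"hand": 0.5,"x": 0.01,"y": 0.005,"z": -0.65,"spin": 0},
  {"hand": 0.5,"x": 0.01,"y": 0.005,"z": -0.65,"spin": 0},
  {"hand": 0.5,"x": 0.01,"y": 0.005,"z": -0.65,"spin": 0},
  {"hand": 0.5,"x": 0.01,"y": 0.005,"z": -0.65,"spin": 0},
])

```text
clock: 16.02
eef_pos: [0.5492, 0.263, 0.0864]
tcp_rot: [[0.187, 0.982, 0.003], [0.982, -0.187, 0.001], [0.001, 0.003, -1.0]]
force: [0.6, 0.2, -1.2]
grip_width: 0.0631
grip_force: 66.6
```

Request:
send_rows([
  {"hand": 0.5,"x": 0,"y": 0,"z": -0.08,"spin": 0},
  {"hand": 0.5,"x": 0,"y": 0,"z": -0.18,"spin": 0},
  {"hand": 0.5,"x": 0,"y": 0,"z": -0.28,"spin": 0},
  {"hand": 0.5,"x": 0,"y": 0,"z": -0.38,"spin": 0},
  {"hand": 0.5,"x": 0,"y": 0,"z": -0.48,"spin": 0},
  {"hand": 0.5,"x": 0,"y": 0,"z": -0.57,"spin": 0},
  {"hand": 0.5,"x": 0,"y": 0,"z": -0.64,"spin": 0},
  {"hand": 0.5,"x": 0,"y": 0,"z": -0.69,"spin": 0},
  {"hand": 0.5,"x": 0,"y": 0,"z": -0.72,"spin": 0},
  {"hand": 0.5,"x": 0,"y": 0,"z": -0.73,"spin": 0},
  {"hand": 0.5,"x": 0,"y": 0,"z": -0.73,"spin": 0},
  {"hand": 0.5,"x": 0,"y": 0,"z": -0.73,"spin": 0},
])

```text
clock: 17.02
eef_pos: [0.5485, 0.263, 0.0123]
tcp_rot: [[0.186, 0.982, 0.001], [0.982, -0.186, 0.0], [0.0, 0.001, -1.0]]
force: [0.3, -0.1, -1.5]
grip_width: 0.0633
grip_force: 66.6
```

Request:
send_rows([
  {"hand": 0.5,"x": 0,"y": 0,"z": -0.01,"spin": 0},
  {"hand": 0.5,"x": 0,"y": 0,"z": -0.02,"spin": 0},
  {"hand": 0.5,"x": 0,"y": 0,"z": -0.03,"spin": 0},
  {"hand": 0.5,"x": 0,"y": 0,"z": -0.03,"spin": 0},
  {"hand": 0.5,"x": 0,"y": 0,"z": -0.03,"spin": 0},
  {"hand": 0.5,"x": 0,"y": 0,"z": -0.03,"spin": 0},
])

```text
clock: 17.52
eef_pos: [0.548, 0.2629, 0.0088]
tcp_rot: [[0.186, 0.982, 0.0], [0.982, -0.186, -0.0], [-0.0, 0.0, -1.0]]
force: [0.8, -0.4, -1.9]
grip_width: 0.0636
grip_force: 66.6
```

Request:
send_rows([
  {"hand": 0.5,"x": 0,"y": 0,"z": -0.005,"spin": 0},
  {"hand": 0.5,"x": 0,"y": 0,"z": -0.01,"spin": 0},
  {"hand": 0.5,"x": 0,"y": 0,"z": -0.015,"spin": 0},
  {"hand": 0.5,"x": 0,"y": 0,"z": -0.015,"spin": 0},
  {"hand": 0.5,"x": 0,"y": 0,"z": -0.015,"spin": 0},
])

```text
clock: 17.93
eef_pos: [0.548, 0.2629, 0.0073]
tcp_rot: [[0.186, 0.982, -0.0], [0.982, -0.186, -0.0], [-0.0, -0.0, -1.0]]
force: [-0.1, 0.2, -2.1]
grip_width: 0.0631
grip_force: 66.6
```

Request:
send_rows([
  {"hand": 0.5,"x": 0,"y": 0,"z": -0.005,"spin": 0},
  {"hand": 0.5,"x": 0,"y": 0,"z": -0.01,"spin": 0},
  {"hand": 0.5,"x": 0,"y": 0,"z": -0.01,"spin": 0},
  {"hand": 0.5,"x": 0,"y": 0,"z": -0.01,"spin": 0},
])

```text
clock: 18.27
eef_pos: [0.5481, 0.2629, 0.0066]
tcp_rot: [[0.186, 0.982, 0.0], [0.982, -0.186, -0.0], [0.0, 0.0, -1.0]]
force: [-0.9, -1.0, 0.8]
grip_width: 0.0632
grip_force: 67.1
```

Request:
send_rows([
  {"hand": 0.5,"x": 0,"y": 0,"z": -0.005,"spin": 0},
  {"hand": 0.5,"x": 0,"y": 0,"z": -0.005,"spin": 0},
  {"hand": 0.5,"x": 0,"y": 0,"z": -0.005,"spin": 0},
])

```text
clock: 18.52
eef_pos: [0.5482, 0.263, 0.0065]
tcp_rot: [[0.186, 0.982, 0.0], [0.982, -0.186, -0.0], [-0.0, 0.0, -1.0]]
force: [-3.1, -1.0, 5.1]
grip_width: 0.0629
grip_force: 67.7
```

It touches the floor at the expected height (TCP 6.5 mm) with about 6 N. Releasing and backing off.

Request:
send_rows([
  {"hand": 0.78,"x": 0,"y": 0,"z": 0,"spin": 0},
  {"hand": 0.8,"x": 0,"y": 0,"z": 0,"spin": 0},
  {"hand": 0.85,"x": 0,"y": 0,"z": 0,"spin": 0},
  {"hand": 1,"x": 0,"y": 0,"z": 0,"spin": 0},
  {"hand": 1,"x": 0,"y": 0,"z": 0,"spin": 0},
  {"hand": 1,"x": 0,"y": 0,"z": 0,"spin": 0},
  {"hand": 1,"x": 0,"y": 0,"z": 0,"spin": 0},
  {"hand": 1,"x": 0,"y": 0,"z": 0,"spin": 0},
])

```text
clock: 19.18
eef_pos: [0.548, 0.2629, 0.0058]
tcp_rot: [[0.186, 0.982, -0.0], [0.982, -0.186, -0.0], [-0.0, -0.0, -1.0]]
force: [0.1, -0.1, 0.7]
grip_width: 0.0854
grip_force: 0.0
```

Request:
send_rows([
  {"hand": 1,"x": 0,"y": 0,"z": 0.1,"spin": 0},
  {"hand": 1,"x": 0,"y": 0,"z": 0.25,"spin": 0},
  {"hand": 1,"x": 0,"y": 0,"z": 0.4,"spin": 0},
  {"hand": 1,"x": 0,"y": 0,"z": 0.6,"spin": 0},
  {"hand": 1,"x": 0,"y": 0,"z": 0.8,"spin": 0},
  {"hand": 1,"x": 0,"y": 0,"z": 1,"spin": 0},
  {"hand": 1,"x": 0,"y": 0,"z": 1,"spin": 0},
])

```text
clock: 19.77
eef_pos: [0.5513, 0.2638, 0.1116]
tcp_rot: [[0.186, 0.982, 0.009], [0.982, -0.186, 0.002], [0.004, 0.008, -1.0]]
force: [1.1, 0.2, 1.2]
grip_width: 0.0856
grip_force: 0.0
```

Request:
send_rows([
  {"hand": 1,"x": 0,"y": 0,"z": 0.3,"spin": 0},
  {"hand": 1,"x": 0,"y": 0,"z": 0.6,"spin": 0},
  {"hand": 1,"x": 0,"y": 0,"z": 1,"spin": 0},
  {"hand": 1,"x": 0,"y": 0,"z": 1,"spin": 0},
  {"hand": 1,"x": 0,"y": 0,"z": 1,"spin": 0},
  {"hand": 1,"x": 0,"y": 0,"z": 1,"spin": 0},
])

```text
clock: 20.27
eef_pos: [0.5477, 0.2629, 0.2053]
tcp_rot: [[0.186, 0.982, -0.001], [0.982, -0.186, -0.0], [-0.0, -0.001, -1.0]]
force: [-0.4, -0.1, -0.2]
grip_width: 0.0857
grip_force: 0.0
```

```bash
python3 - <<'E'
from rig import sensors,snapshot,camera_params
import cv2,numpy as np
from h import *
s=sensors.state(); c=camera_params("wrist"); p,d=snapshot("wrist"); cv2.imwrite("pics/w6.png",p[:,:,::-1]); f=dict(p=p,d=d,**c)
W=world(f); print(s["eef_pos"],s["force"])
a=np.radians(-10.7); B=np.array([[np.cos(a),-np.sin(a)],[np.sin(a),np.cos(a)]])
L=(W[...,:2]-[.5486,.2628])@B*1000
k=(abs(L[...,0])<50)&(abs(L[...,1])<26)&(W[...,2]>.035)&(W[...,2]<.06)
print(rect(W[k]),np.percentile(W[k][:,2],[50,98]).round(4),np.percentile(L[k],[1,99],axis=0).round(1))
E
```

```text
[0.54769906 0.26285979 0.20529654] [-0.38105377 -0.07925851 -0.17896316]
(array([548.7, 263.9]), array([40.4, 64.1]), 79.2) [0.0448 0.0503] [[-31.  -18.3]
 [ 30.8  20.4]]
```

View pics/w6.png

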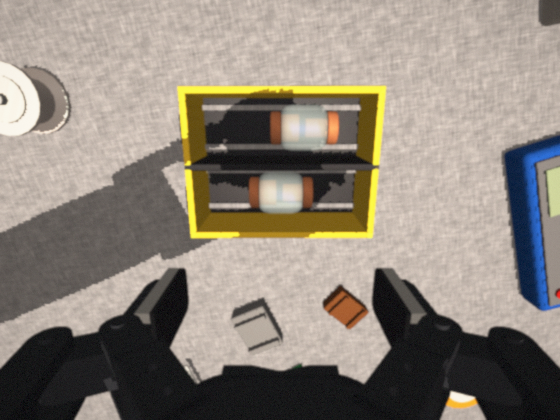

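The capacitor lies flat along the well at (281,192), with its top 50 mm above the bench as expected (28 + 22). The stored capacitor at (304,127) has not moved.

```bash
python3 -c "
from rig import order; print(order.close_job())"
```

```text
the job is handed in; nothing more can be done
None
```

The capacitor was laid in the green cradle (where it settled about 4 mm as the fingers opened), retaken by its copper ends, lowered gently to the floor of the empty well, let go lying flat along it, and the job was handed in at about 20 s.

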